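Feed one spacer ring into the pick-up nest

ROBOT

A 7-joint arm with a two-finger parallel gripper is mounted at the origin on a cart in front of the work surface, level with it; the furniture and walls round the work are solid. World frame = base frame: x ahead of the robot, y to its left, z up, the work surface at z = 0. Lengths are in m, angles in rad, forces in N, time in s.
With the tool pointing down it reaches from about 0.425 to 0.95 m from the base axis. Payload 4.7 kg.
Tool frame: the origin (TCP) lies between the finger pads; the fingertips stand arm.finger_overhang ahead of it and the grasp point (between the pads) is the TCP (arm.finger_overhang is the distance from the TCP to the fingertips, in m); x points along the fingers, y is the direction in which the jaws open and shut, and the axes are right-handed (so a half turn about x gives the same grasp; the last joint's range is limited). The gripper opens to 87 mm and grips with 3 to 60 N. Pads are 19 mm wide; open, the fingers measure 117 mm over their backs; the gripper's body (75 mm by 190 mm) begins 51 mm behind the grasp point.
Start: joints at [1.209, 0.469, -0.049, 1.532, 0.024, 1.141, -0.082], TCP at [0.221, -0.638, 0.242] pointing down, gripper open.
Joint ranges: [-2.59, 2.59], [-0.33, 1.99], [-1.39, 1.29], [0.1, 2.45], [-1.04, 4.18], [0.21, 1.99], [-2.66, 2.66]. Speed limits (rad/s): [2.57, 2.57, 3.14, 3.14, 3.14, 3.14, 3.14].

INTERFACE

Orientations are given as a unit quaternion [w, x, y, z].
In Python, from plant import arm gives the robot as it stands.
- The arm moves only by the tool send_rows, never from a script. Its argument "plan" is a list of rows, each a list of 4 numbers: the shift along the tool's x, y, z in mm, then the turn about the tool's x in rad. A call has exactly 10 rows; each row shifts and turns the commanded pose from where the row before left it, along the tool's axes as they then stand; what a row does not reach is not made up. A row lasts 1/10 s, in which the tool goes at most 50 mm and 8.59 degrees, less where a joint would pass 70% of its speed; a pose out of reach is approached as far as the arm can. A call with a gripper value outside its range is refused whole. "grip" is the finger opening in mm, from 0 to 87, set as the call begins (left out, the last holds). The fingers move at their own pace and stop on an object; "grip_force" is the grip in N (left out, the last holds). Time passes only in rows, so rows that do not move let the fingers close, or fill a call up. It gives the time, the measured TCP pose, the force and the opening at its end, in the units of the state.
- arm.observe(): the state, without advancing time (a new reading comes with each control period).
- arm.get_image(name): name is "scene" or "top"; returns the picture (384x512x3 uint8, red, green, blue); there is no depth.
- arm.camera_model(name): a dict with "vertical_fov" (degrees; the focal length in pixels is half the picture's height over the tangent of half this angle, whatever the lens; pixels are square), "cx", "cy" (the principal point, pixels), "world_from_camera" (4x4, takes a point from camera to world coordinates). Camera axes: x right, y down, z forward; pixel columns grow to the right and rows downward; lengths in m; the calibration is good to about 2 mm. A picture is of the moment at which its call begins. camera_model takes no time and is no camera call.
- arm.sign_off(): hands the job in, once; it reports no verdict.
The state is a dict: "t": time; "joint_positions": joint angles; "dq": joint speeds; "tau": joint torques, N m; "eef_pos": TCP position; "orientation": TCP orientation; "contact_force": force on the tool from outside, world axes, zero at the start; "torque": the same for the moment, N m; "opening": finger opening in m.
Only numpy, scipy, OpenCV 4.12 (cv2) and the standard library are available. Lean on these libraries where they do the work, as an engineer would, in place of code of your own. Each camera call takes 0.05 s, during which the arm holds its last target.

TASK

Press the ring feeder's black plunger fully down once and let it spring back up, so that a single brass ring comes out in front of the magazine. Then push that ring sideways along the lane with a fingertip or the outside of the fingers until it sits fully home in the blue V-nest, and leave it there. Do not grip or pick up any ring, leave the other rings in the magazine, and leave the things around alone.

Things in the scene. Friction and masses are not known exactly. Their poses are not given: they have to be found in the camera images.
- feeder: Hand-operated ring feeder fixed to the bench: grey base plate 205 x 96 mm with an arm (the feed lane) reaching 177 mm out to its +y. Origin on the bench under the magazine's vertical axis; z up, -x the outlet side, +y along the lane to the nest. Deck top 12 mm above the origin. The gear frame behind the magazine (58 x 48 mm, 90 mm tall with its bushings) carries the plunger.
- plunger_top (a point): Centre of the top of the plunger's black mushroom cap, 44 mm across; it moves with the plunger. At rest it is 129 mm above the bench, at x = 70.5, y = 0 mm in the feeder's frame.
- plunger (a joint): Plunger travel, m: 0 = up at rest, 0.027 = fully down on its stop. Pushing takes 7 N at first, 11 N at the bottom, plus a few N of friction; a spring returns it. Racks and a stepped pinion drive a blade towards the feeder's -x by twice this travel; a full stroke pushes the lowest ring out to the outlet. Once it is back up the stack drops by one ring, and a second stroke would eject another.
- outlet (a point): Point on the deck top before the magazine (x = -51, y = 0 mm in the feeder's frame), where the ejected ring comes to lie flat, on the lane's centre line to within 5 mm. The lane runs from here along +y between two steel rails 48 mm apart and only 4 mm tall; the front rail begins at y = -20 mm and the rear one at 30 mm, so the deck is open on the -y side of the ring.
- magazine (a point): Point on the deck top on the vertical axis of the magazine: two plates, four rods and a top collar, 52 x 55 mm in plan, top 60 mm above the bench, holding four stacked rings. The lowest ring leaves towards the feeder's -x, under the front rods.
- nest_seat (a point): Where the centre (half-way up) of a seated ring belongs: 18 mm above the bench on the lane's centre line, in the blue nest block that closes the lane (47 mm wide, 10 mm tall, 90 degree V with its mouth towards the feeder's -y, a sensor barrel behind it), fixed 80 to 112 mm from the outlet. A ring pushed along the lane centres itself against both faces of the V.
- ring_1_center (a point): Centre (half-way up) of the lowest ring in the magazine, the one that the plunger ejects. Brass spacer ring, 36 mm outside diameter, 12 mm thick, 17 mm bore, lying flat; about 75 g, smooth (friction about 0.25).
- ring_2_center (a point): Centre (half-way up) of an identical brass ring, number 2 from below in the magazine; it must stay in there.
- ring_3_center (a point): Centre (half-way up) of an identical brass ring, number 3 from below in the magazine; it must stay in there.
- ring_4_center (a point): Centre (half-way up) of an identical brass ring, number 4 from below in the magazine; it must stay in there.
- steel_cup_1: turned steel fixture cup with a broad red band, 60 mm across, 52 mm tall; bystander, loose on the bench; origin at the centre of its underside.
- steel_cup_2: plain turned steel fixture cup, 48 mm across, 66 mm tall; bystander, loose on the bench; origin at the centre of its underside.
- steel_cup_3: low steel fixture cup with a red band, 64 mm across, 40 mm tall; stands on the bench at the feeder's -y side, near the outlet; bystander, loose on the bench; origin at the centre of its underside.
- flux_bottle: small white bottle with a black cap, 32 mm across, 75 mm tall; bystander, loose on the bench; origin at the centre of its underside.
- fuse_box: flat pale card box, 55 x 85 x 32 mm; bystander, loose on the bench; origin at the centre of its underside.

How it is judged:
By the outcome, as a careful person would: the job done as asked, in the order asked, and still so for the second after the job is handed in, with the robot touching nothing.
It also fails if it takes over 38 s, if anything falls off the work surface, if the arm or the gripper's body presses on something with over 40 N, if the wrist force passes 120 N, or if a joint passes its speed limit or range.

## Working session

There is one attempt and no reset: what is moved stays moved. The work goes in short steps, Python scripts to look and compute and a tool call to move; the robot and the scene stay as the last step left them, time stands still between calls to the robot, and variables do not carry over. Pictures are saved under pics/ and viewed, and the job is handed in when it is done.

Besides the shell and the picture viewer there is one more tool, called after "Request:" as name(argument=value, ...) on one line, values as JSON. send_rows: Moves the arm, as the interface text tells. Its arguments: {"type":"object","properties":{"plan":{"type":"array"},"grip":{"type":"number"},"grip_force":{"type":"number"}},"required":["plan"]}

```bash
mkdir -p pics; ls; python3 - <<'E'
from plant import arm
import cv2
s=arm.observe()
for k,v in s.items(): print(k,v)
print(arm.finger_overhang)
for n in("scene","top"):
    im=arm.get_image(n); cv2.imwrite(f"pics/{n}0.png",cv2.cvtColor(im,cv2.COLOR_RGB2BGR)); print(n,arm.camera_model(n))
E
```

```text
pics
t 0.0
joint_positions [ 1.20910632  0.46948258 -0.04860275  1.53371672  0.0241146   1.14101801
 -0.0822937 ]
dq [-8.68454989e-05  8.82029719e-04 -1.51894440e-05 -3.36406695e-04
 -6.61188424e-04  4.13719937e-04  1.18810202e-04]
tau [-1.46304278e-04 -5.07969832e+01 -8.04264005e-02 -2.36153179e+01
 -6.12318981e-02  3.79505055e-02  1.86127431e-04]
eef_pos [ 0.2203302  -0.63741236  0.24046206]
orientation [-0.11642971 -0.69718771 -0.11783976  0.69748635]
contact_force [ 0.19854067 -0.66085386 -0.29222999]
torque [ 4.68166302e-05  1.87444539e-02 -1.35985368e-02]
opening 0.08696392925676655
0.019
scene {'vertical_fov': 55.62856557351035, 'cx': 256.4690538909675, 'cy': 189.86725911824442, 'world_from_camera': array([[-0.57431938, -0.53534681,  0.61932305, -0.15048301],
       [-0.81860447,  0.38169351, -0.42918153,  0.4250315 ],
       [-0.00663063, -0.75346789, -0.65745127,  0.86873217],
       [ 0.        ,  0.        ,  0.        ,  1.        ]])}
top {'vertical_fov': 49.34867643844972, 'cx': 255.42245992875638, 'cy': 197.61469730828506, 'world_from_camera': array([[-3.24399173e-04, -9.93381137e-01,  1.14864318e-01,
         4.03862109e-01],
       [-9.99934031e-01,  1.64106274e-03,  1.13683955e-02,
        -1.00309600e-01],
       [-1.14816492e-02, -1.14853052e-01, -9.93316137e-01,
         1.49389545e+00],
       [ 0.00000000e+00,  0.00000000e+00,  0.00000000e+00,
         1.00000000e+00]])}
```

View pics/scene0.png

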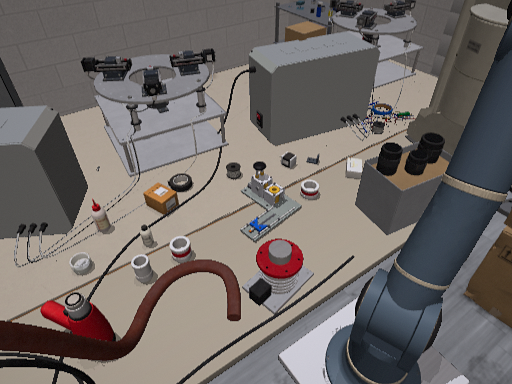

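View pics/top0.png

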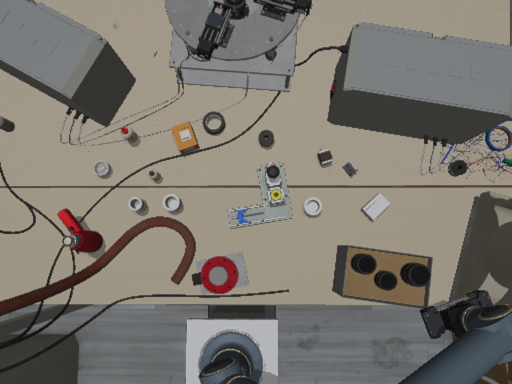

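```bash
python3 - <<'E'
import cv2
t=cv2.imread("pics/top0.png");cv2.imwrite("pics/tc.png",cv2.resize(t[150:240,215:335],None,fx=6.5,fy=6.5,interpolation=cv2.INTER_CUBIC))
t=cv2.imread("pics/scene0.png");cv2.imwrite("pics/sc.png",cv2.resize(t[150:245,230:330],None,fx=6,fy=6,interpolation=cv2.INTER_CUBIC))
E
```

```text
(no output)
```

View pics/tc.png

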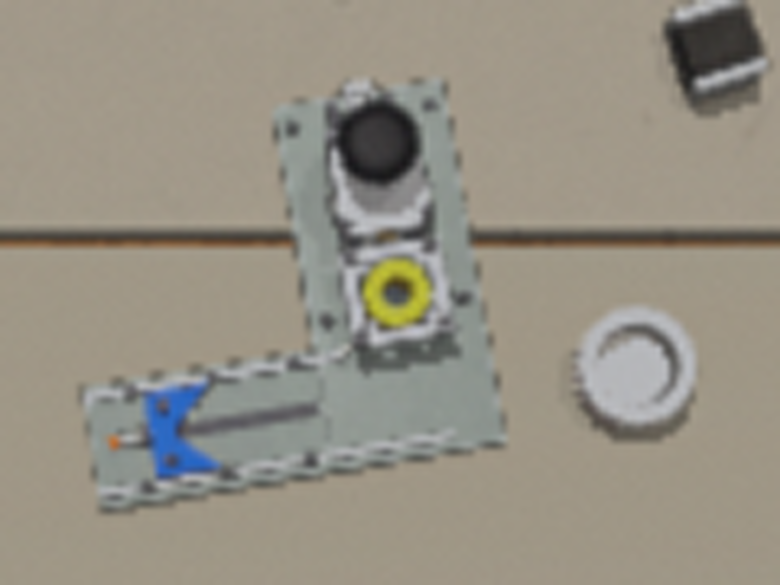

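View pics/sc.png

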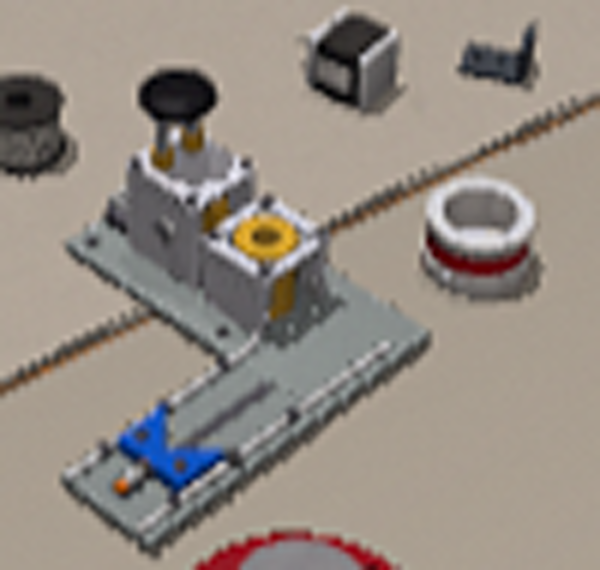

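```bash
cat > h.py <<'E'
import numpy as np
from plant import arm
def cam(n):
    c=arm.camera_model(n); f=192/np.tan(np.radians(c["vertical_fov"]/2)); return c,f
def proj(n,P):
    c,f=cam(n);T=np.linalg.inv(c["world_from_camera"]);p=np.atleast_2d(P)@T[:3,:3].T+T[:3,3]
    return np.c_[c["cx"]+f*p[:,0]/p[:,2],c["cy"]+f*p[:,1]/p[:,2]]
def back(n,uv,z):
    c,f=cam(n);W=c["world_from_camera"];d=W[:3,:3]@np.array([(uv[0]-c["cx"])/f,(uv[1]-c["cy"])/f,1]);o=W[:3,3]
    return o+d*(z-o[2])/d[2]
E
python3 - <<'E'
from h import *
from scipy.optimize import least_squares
tc=lambda u,v:((u+.5)/6.5-.5+215,(v+.5)/6.5-.5+150)
sc=lambda u,v:((u+.5)/6-.5+230,(v+.5)/6-.5+150)
print("cap top",back("top",tc(379,138),.129),"scene",back("scene",sc(178,92),.129))
print("ring4",back("top",tc(397,293),.060),back("scene",sc(266,237),.060))
cs=dict(BR=(443,85),BL=(278,105),FR=(503,440),AFL=(100,508),ABL=(83,385))
C={k:back("top",tc(*v),.012) for k,v in cs.items()}
for k in C: print(k,C[k])
print(np.linalg.norm(C['BR']-C['BL']),np.linalg.norm(C['BR']-C['FR']),np.linalg.norm(C['FR']-C['AFL']))
for a,b in(('BL','BR'),('FR','BR'),('FR','AFL')):
    d=C[b]-C[a];print(a,b,np.degrees(np.arctan2(d[1],d[0])))
def F(p):
    x,y,a=p;c,s=np.cos(a),np.sin(a)
    w=lambda X,Y,z:[x+c*X-s*Y,y+s*X+c*Y,z]
    r=[proj("top",w(.0705,0,.129))[0]-tc(379,138),proj("scene",w(.0705,0,.129))[0]-sc(178,92),proj("top",w(0,0,.06))[0]-tc(397,293),proj("scene",w(0,0,.06))[0]-sc(266,237)]
    return np.concatenate(r)
s=least_squares(F,[.5,-.1,0]);print(s.x,np.degrees(s.x[2]),s.fun)
print("cup3",back("top",tc(637,365),.04))
x,y,a=s.x;R=np.array([[np.cos(a),-np.sin(a)],[np.sin(a),np.cos(a)]])
for k in C: print(k,R.T@(C[k][:2]-[x,y]))
for n,u in(("blueapex",(185,430)),("bl",(147,392)),("br",(212,380)),("fr",(217,470)),("fl",(158,477))): print(n,R.T@(back("top",tc(*u),.022)[:2]-[x,y]))
E
```

```text
cap top [ 0.65094246 -0.14253448  0.129     ] scene [ 0.64515781 -0.13858244  0.129     ]
ring4 [ 0.57985598 -0.1538046   0.06      ] [ 0.58034795 -0.1533399   0.06      ]
BR [ 0.70182166 -0.18175519  0.012     ]
BL [ 0.69079911 -0.09031507  0.012     ]
FR [ 0.50483555 -0.21293122  0.012     ]
AFL [0.46797257 0.00688983 0.012     ]
ABL [0.53526141 0.01666068 0.012     ]
0.09210207162194042 0.19943789135811035 0.22289049675400124
BL BR -83.12651152878665
FR BR 8.993330598335982
FR AFL 99.51966098034946
[ 0.58000654 -0.1535558   0.17159877] 9.83188555970219 [-0.3050964   0.43897461 -0.03111057 -0.93883865 -0.07230525 -0.04313163
  0.11177387  0.02956245]
cup3 [ 0.54315267 -0.28307726  0.04      ]
BR [ 0.11521075 -0.04858612]
BL [0.11996421 0.04339321]
FR [-0.08420578 -0.04566734]
AFL [-0.08299118  0.17721985]
ABL [-0.01502216  0.17535709]
blueapex [-0.04975837  0.12413963]
bl [-0.02579524  0.14103623]
br [-0.02542401  0.10509389]
fr [-0.07414651  0.11069043]
fl [-0.07239309  0.14283848]
```

```bash
python3 - <<'E'
from h import *
from scipy.spatial.transform import Rotation as Ro
def tri(a,b):
    A=[];
    os,ds=[],[]
    for n,uv in(("top",a),("scene",b)):
        p0=back(n,uv,0.);W=cam(n)[0]["world_from_camera"][:3,3];d=(p0-W)/np.linalg.norm(p0-W);os.append(W);ds.append(d)
    M=np.c_[ds[0],-ds[1]];t=np.linalg.lstsq(M,os[1]-os[0],rcond=None)[0]
    p,q=os[0]+t[0]*ds[0],os[1]+t[1]*ds[1];return (p+q)/2,np.linalg.norm(p-q)
print("eyepiece R",tri((415,273),(432,141)))
print("eyepiece T/L",tri((364,263),(391,150)))
print("grey box corner near-left top",tri((331,122),(273,138)), "far left", tri((359,24),(250,48)))
print("red knob top",tri((219,273),(280,250)))
s=arm.observe();w,x,y,z=s["orientation"];R=Ro.from_quat([x,y,z,w]).as_matrix();print(R)
print("tool y yaw",np.degrees(np.arctan2(R[1,1],R[0,1])))
E
python3 - <<'E'
import cv2
t=cv2.imread("pics/scene0.png");cv2.imwrite("pics/sc2.png",cv2.resize(t[20:240,230:480],None,fx=2.6,fy=2.6,interpolation=cv2.INTER_CUBIC))
E
```

```text
eyepiece R (array([ 0.32057429, -0.56022813,  0.23626273]), np.float64(0.009032207003615463))
eyepiece T/L (array([ 0.35237988, -0.40668429,  0.24677325]), np.float64(0.0038668351259360722))
grey box corner near-left top (array([ 0.84129173, -0.34955948,  0.05197724]), np.float64(0.005047644469853661)) far left (array([ 1.04362608, -0.38307237,  0.34894757]), np.float64(0.009160100944016373))
red knob top (array([0.31618711, 0.03128694, 0.13119522]), np.float64(0.0035523696179221103))
[[-6.41726799e-04  3.26713577e-01 -9.45123181e-01]
 [ 1.66673871e-03 -9.45121713e-01 -3.26714202e-01]
 [-9.99998405e-01 -1.78493465e-03  6.19637652e-05]]
tool y yaw -70.93054452265565
```

View pics/sc2.png

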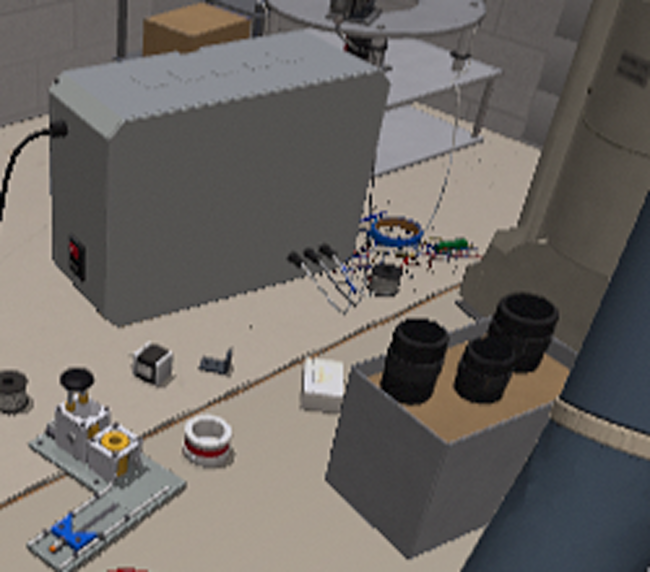

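Request:
send_rows(plan=[[-40,0,0,0.056],[-40,0,0,0.056],[-40,0,0,0.057],[0,-28,-34,0],[0,-28,-34,0],[0,-28,-34,0],[0,-28,-34,0],[0,-28,-34,0],[0,-28,-34,0],[0,-28,-34,0]], grip=0)

```text
t: 1.1
eef_pos: [0.4241, -0.4041, 0.3612]
orientation: [-0.058, -0.705, -0.058, 0.705]
contact_force: [0.2, -1.5, 0.4]
opening: 0.0147
```

Request:
send_rows(plan=[[0,-28,-33,0],[0,-28,-33,0],[0,-28,-33,0],[0,-28,-33,0],[10,-28,-33,0],[20,-28,-33,0],[20,-28,-33,0],[20,-27,-35,0],[40,0,0,0],[40,0,0,0]])

```text
t: 2.1
eef_pos: [0.6504, -0.14, 0.2101]
orientation: [0.059, 0.705, 0.059, -0.704]
contact_force: [-0.6, -1.3, -0.7]
opening: 0.0003
```

```bash
python3 - <<'E'
from h import *
import cv2
from scipy.spatial.transform import Rotation as Ro
s=arm.observe();print(s["t"],s["eef_pos"],s["contact_force"],s["opening"])
w,x,y,z=s["orientation"];print(Ro.from_quat([x,y,z,w]).as_matrix().round(4))
for n,(a,b,c,d) in(("scene",(80,250,190,390)),("top",(110,250,190,340))):
    im=cv2.cvtColor(arm.get_image(n),cv2.COLOR_RGB2BGR);cv2.imwrite(f"pics/{n}1.png",im);cv2.imwrite(f"pics/{n}1c.png",cv2.resize(im[a:b,c:d],None,fx=3.5,fy=3.5,interpolation=cv2.INTER_CUBIC))
E
```

```text
2.1 [ 0.65044445 -0.14001253  0.21012047] [-0.58024049 -1.25623455 -0.73412885] 0.00027891825194428235
[[ 8.000e-04  1.667e-01 -9.860e-01]
 [ 6.000e-04 -9.860e-01 -1.667e-01]
 [-1.000e+00 -5.000e-04 -9.000e-04]]
```

View pics/scene1c.png

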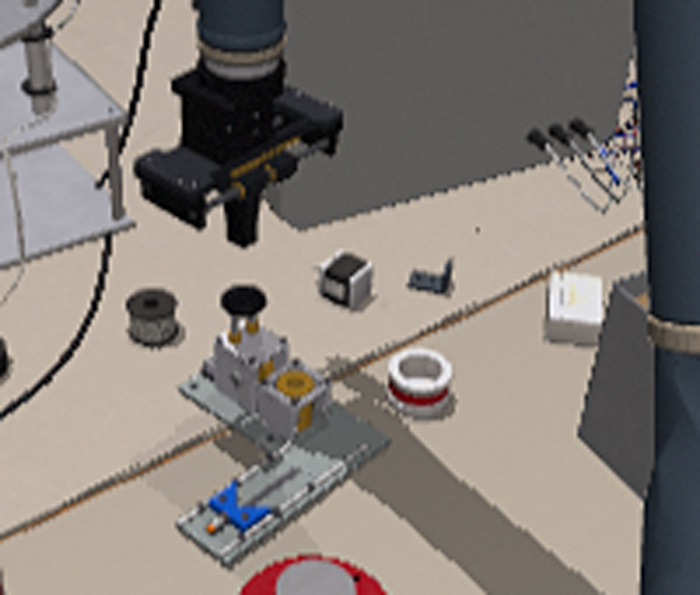

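View pics/top1c.png

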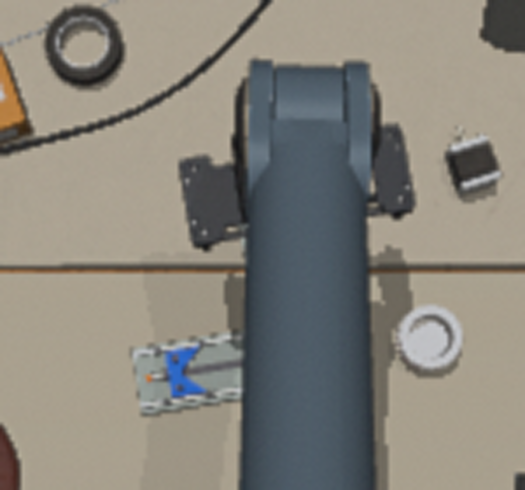

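Request:
send_rows(plan=[[30,2,1,0],[26,0,0,0],[6,0,0,0],[5,0,0,0],[5,0,0,0],[5,0,0,0],[5,0,0,0],[4,0,0,0],[2,0,0,0],[0,0,0,0]])

```text
t: 3.2
eef_pos: [0.6486, -0.1451, 0.1274]
orientation: [-0.058, -0.705, -0.057, 0.705]
contact_force: [-5.9, 0.0, 9.0]
opening: 0.0003
```

```bash
python3 - <<'E'
from h import *
import cv2
s=arm.observe();print(s["t"],s["eef_pos"],s["contact_force"],s["opening"])
for n,(a,b,c,d) in(("scene",(140,250,220,330)),):
    im=cv2.cvtColor(arm.get_image(n),cv2.COLOR_RGB2BGR);cv2.imwrite(f"pics/{n}2c.png",cv2.resize(im[a:b,c:d],None,fx=5,fy=5,interpolation=cv2.INTER_CUBIC))
E
```

```text
3.2 [ 0.64862961 -0.14511914  0.12741869] [-5.90475943  0.01438664  8.99168462] 0.0002757755538330375
```

View pics/scene2c.png

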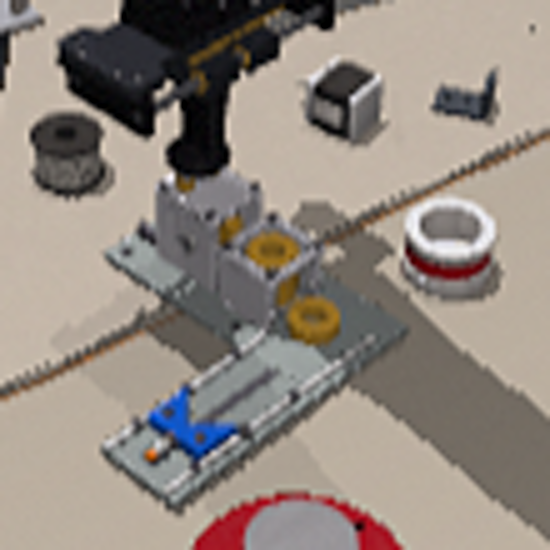

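Request:
send_rows(plan=[[3,0,0,0],[3,0,0,0],[2,0,0,0],[2,0,0,0],[2,0,0,0],[0,0,0,0],[0,0,0,0],[0,0,0,0],[0,0,0,0],[0,0,0,0]])

```text
t: 4.25
eef_pos: [0.649, -0.1451, 0.1212]
orientation: [0.058, 0.705, 0.056, -0.704]
contact_force: [-17.5, 2.0, 35.1]
opening: 0.0003
```

```bash
python3 - <<'E'
from h import *
import cv2
s=arm.observe();print(s["t"],s["eef_pos"],s["contact_force"],s["opening"])
for n,(a,b,c,d) in(("scene",(140,250,220,330)),):
    im=cv2.cvtColor(arm.get_image(n),cv2.COLOR_RGB2BGR);cv2.imwrite(f"pics/{n}3c.png",cv2.resize(im[a:b,c:d],None,fx=5,fy=5,interpolation=cv2.INTER_CUBIC))
E
```

```text
4.25 [ 0.6489948  -0.14512971  0.12115492] [-17.4547523    2.03915677  35.08956427] 0.00028505945636522225
```

View pics/scene3c.png

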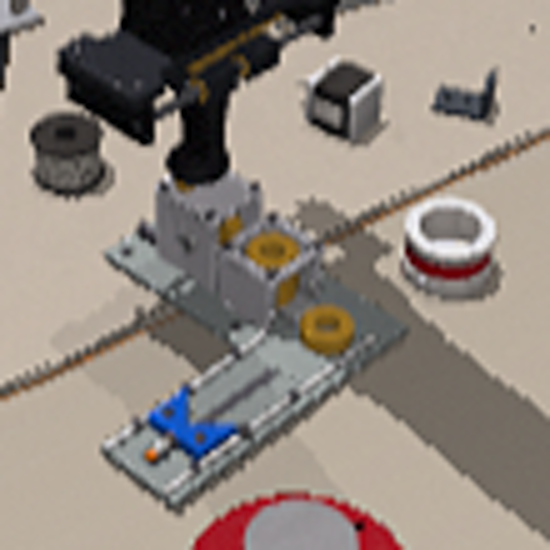

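Request:
send_rows(plan=[[-6,0,0,0],[-8,0,0,0],[-10,0,0,0],[-10,0,0,0],[-20,0,0,0],[-30,0,0,0],[-30,10,30,0],[0,10,30,0],[0,10,30,0],[0,10,30,0]])

```text
t: 5.3
eef_pos: [0.5368, -0.204, 0.2267]
orientation: [0.058, 0.706, 0.058, -0.704]
contact_force: [-0.1, -0.6, -0.1]
opening: 0.0005
```

```bash
python3 - <<'E'
from h import *
import cv2
s=arm.observe();print(s["t"],s["eef_pos"],s["contact_force"],s["opening"])
for n,(a,b,c,d) in(("scene",(140,250,220,330)),("top",(150,240,215,335))):
    im=cv2.cvtColor(arm.get_image(n),cv2.COLOR_RGB2BGR);cv2.imwrite(f"pics/{n}4c.png",cv2.resize(im[a:b,c:d],None,fx=5,fy=5,interpolation=cv2.INTER_CUBIC))
E
```

```text
5.3 [ 0.53678603 -0.20403117  0.22668131] [-0.13757462 -0.61992826 -0.0745192 ] 0.0004991429476259525
```

View pics/scene4c.png

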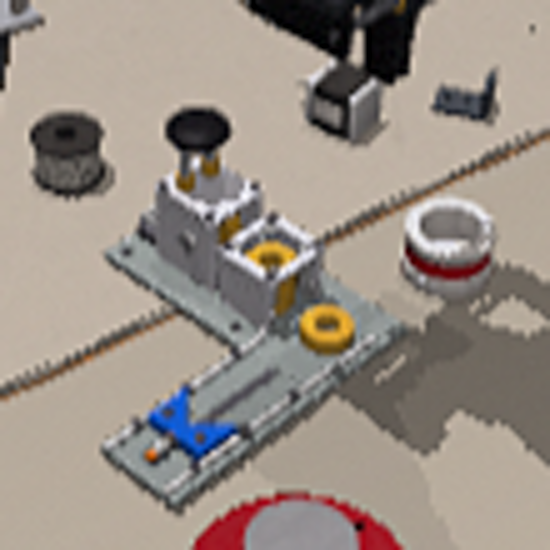

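View pics/top4c.png

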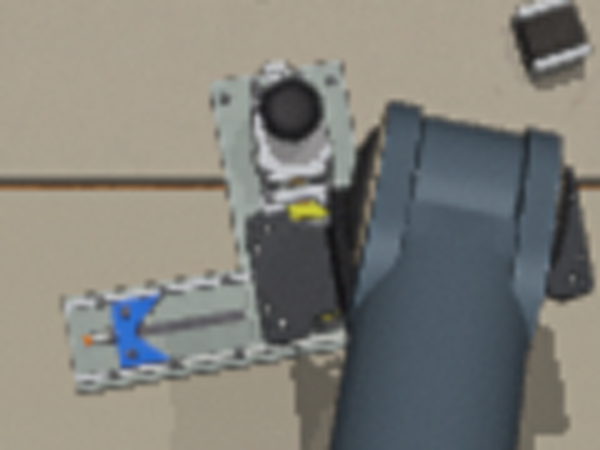

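```bash
cat >> h.py <<'E'
O=np.array([.580,-.1535]);A=np.radians(9.5);RF=np.array([[np.cos(A),-np.sin(A)],[np.sin(A),np.cos(A)]])
def toF(p): return (RF.T@(np.asarray(p)[:2]-O))*1000
def toW(p): return RF@(np.asarray(p)/1000)+O
E
python3 - <<'E'
from h import *
q=lambda u,v:((u+.5)/5-.5+220,(v+.5)/5-.5+140)
p=back("scene",q(328,323),.024);print("ring",p,toF(p))
for n,u in (("apex",(187,425)),("mouth rear",(183,390)),("mouth front",(235,430))): print(n,toF(back("scene",q(*u),.022)))
t=lambda u,v:((u+.5)/5-.5+215,(v+.5)/5-.5+150)
for n,u in (("apex",(136,332)),("mouth rear",(160,298)),("mouth front",(167,361)),("lane rear rail L",(66,299)),("rear rail R",(245,274)),("front rail L",(80,381)),("front rail R",(340,343)),("slot L",(150,329)),("slot R",(243,315))): print(n,toF(back("top",t(*u),.022 if n[0] in 'am' else .016)))
print("tcp",toF(arm.observe()["eef_pos"]))
E
```

```text
ring [ 0.52872093 -0.16311179  0.024     ] [-52.16221268  -1.01647934]
apex [-50.80147742 131.37822077]
mouth rear [-26.72926621 111.28439885]
mouth front [-75.45959398 112.82002578]
apex [-50.691871   128.25883707]
mouth rear [-29.75301212 107.62641166]
mouth front [-74.51762725 110.02064022]
lane rear rail L [-18.79519947 173.70059946]
rear rail R [-22.36974745  45.37402209]
front rail L [-77.88429063 173.11616824]
front rail R [-81.9103409 -12.6650228]
slot L [-49.77415879 118.31647485]
slot R [-50.92490917  51.66596765]
tcp [-54.23157347 -45.09046575]
```

Request:
send_rows(plan=[[36,0,-2,0],[36,0,0,0],[36,0,0,0],[36,0,0,0],[26,0,0,0],[12,0,0,0],[6,0,0,0],[2,0,0,0],[0,0,0,0],[0,0,0,0]])

```text
t: 6.4
eef_pos: [0.54, -0.2035, 0.0369]
orientation: [0.058, 0.706, 0.057, -0.704]
contact_force: [-0.0, -0.6, 0.5]
opening: 0.0004
```

```bash
python3 - <<'E'
from h import *
import cv2
s=arm.observe();print(s["t"],s["eef_pos"],s["contact_force"],s["opening"],toF(s["eef_pos"]))
for n,(a,b,c,d) in(("scene",(140,250,220,330)),):
    im=cv2.cvtColor(arm.get_image(n),cv2.COLOR_RGB2BGR);cv2.imwrite(f"pics/{n}5c.png",cv2.resize(im[a:b,c:d],None,fx=5,fy=5,interpolation=cv2.INTER_CUBIC))
E
```

```text
6.4 [ 0.53995655 -0.20352157  0.03687117] [-0.03024127 -0.62657247  0.5182584 ] 0.000406801874748714 [-47.75021995 -42.72648237]
```

View pics/scene5c.png

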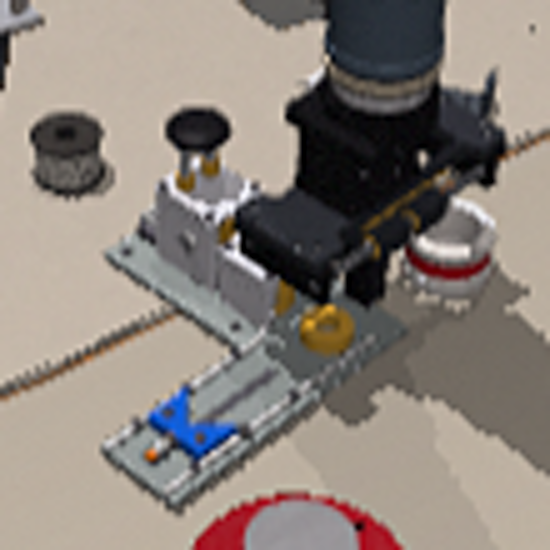

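Request:
send_rows(plan=[[0,-2,3.5,0],[0,-5,0,0],[0,-8,-0.1,0],[0,-9,-0.1,0],[0,-10,-0.2,0],[0,-10,-0.2,0],[0,-10,-0.2,0],[0,-10,-0.2,0],[0,-10,-0.2,0],[0,-8,-0.2,0]])

```text
t: 7.45
eef_pos: [0.5234, -0.1215, 0.0356]
orientation: [0.058, 0.705, 0.058, -0.705]
contact_force: [-0.2, -0.1, 0.2]
opening: 0.0002
```

```bash
python3 - <<'E'
from h import *
import cv2
s=arm.observe();print(s["t"],s["eef_pos"],s["contact_force"],s["opening"],toF(s["eef_pos"]))
for n,(a,b,c,d) in(("scene",(140,250,220,330)),("top",(150,240,215,335))):
    im=cv2.cvtColor(arm.get_image(n),cv2.COLOR_RGB2BGR);cv2.imwrite(f"pics/{n}6c.png",cv2.resize(im[a:b,c:d],None,fx=5,fy=5,interpolation=cv2.INTER_CUBIC))
E
```

```text
7.45 [ 0.52337189 -0.1215244   0.03558026] [-0.15696394 -0.1263728   0.21868283] 0.00019776413904080097 [-50.5739883   40.88341165]
```

View pics/scene6c.png

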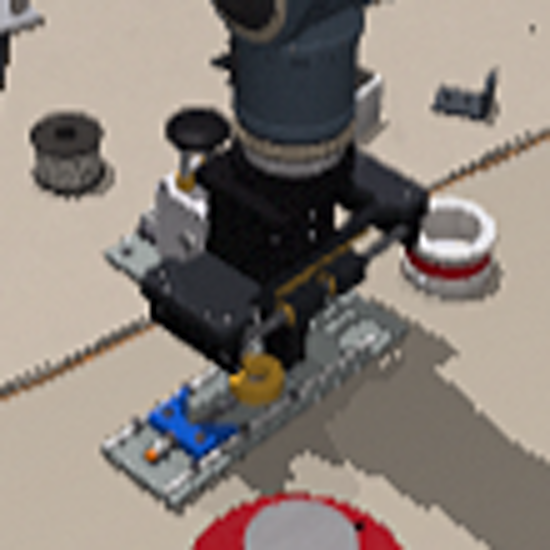

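View pics/top6c.png

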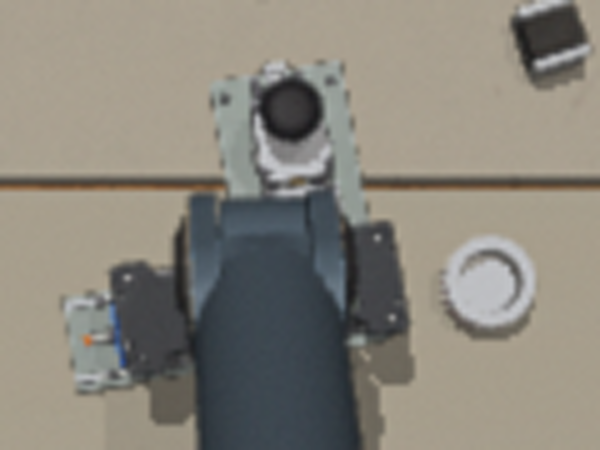

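Request:
send_rows(plan=[[0,-4,0,0],[0,-4,0,0],[0,-4,-0.1,0],[0,-3,0,0],[0,-3,-0.1,0],[0,-2,0,0],[0,-2,0,0],[0,-1,0,0],[0,-1,0,0],[0,0,0,0]])

```text
t: 8.55
eef_pos: [0.5198, -0.0989, 0.0356]
orientation: [0.058, 0.705, 0.058, -0.705]
contact_force: [-0.4, -0.6, 0.5]
opening: 0.0008
```

```bash
python3 - <<'E'
from h import *
import cv2
s=arm.observe();print(s["t"],s["eef_pos"],s["contact_force"],s["opening"],toF(s["eef_pos"]))
q=lambda u,v:((u+.5)/5-.5+220,(v+.5)/5-.5+140)
print("prev ring",toF(back("scene",q(262,371),.024)))
for n,(a,b,c,d) in(("scene",(190,250,220,300)),):
    im=cv2.cvtColor(arm.get_image(n),cv2.COLOR_RGB2BGR);cv2.imwrite(f"pics/{n}7c.png",cv2.resize(im[a:b,c:d],None,fx=8,fy=8,interpolation=cv2.INTER_CUBIC))
E
```

```text
8.55 [ 0.51976587 -0.0988607   0.03556874] [-0.44829558 -0.64264731  0.5292488 ] 0.0008091265885529163 [-50.38996589  63.83145481]
prev ring [-52.32357666  63.71027185]
```

View pics/scene7c.png

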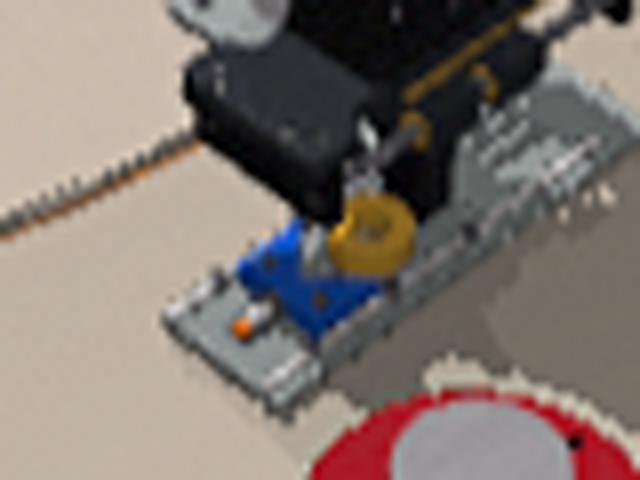

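Request:
send_rows(plan=[[0,-2,0,0],[0,-2,-0.1,0],[0,-2,0,0],[0,-2,0,0],[0,-1,0,0],[0,-1,0,0],[0,-1,0,0],[0,-1,0,0],[0,0,0,0],[0,0,0,0]])

```text
t: 9.6
eef_pos: [0.5179, -0.0871, 0.0356]
orientation: [0.058, 0.705, 0.058, -0.705]
contact_force: [-0.3, -0.1, -0.2]
opening: 0.0003
```

```bash
python3 - <<'E'
from h import *
import cv2
s=arm.observe();print(s["t"],s["eef_pos"],s["contact_force"],s["opening"],toF(s["eef_pos"]))
for n,(a,b,c,d) in(("scene",(190,250,220,300)),):
    im=cv2.cvtColor(arm.get_image(n),cv2.COLOR_RGB2BGR);cv2.imwrite(f"pics/{n}8c.png",cv2.resize(im[a:b,c:d],None,fx=8,fy=8,interpolation=cv2.INTER_CUBIC))
E
```

```text
9.6 [ 0.51791932 -0.08706906  0.03555578] [-0.27446151 -0.10874182 -0.15729971] 0.00034383467533167123 [-50.26501274  75.76614882]
```

View pics/scene8c.png

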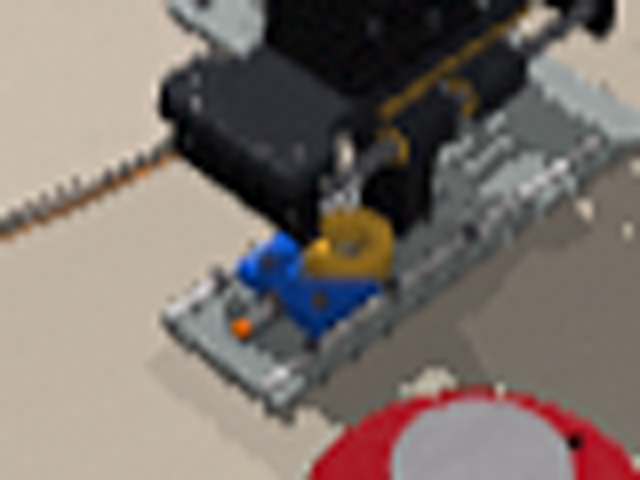

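Request:
send_rows(plan=[[0,-1,0,0],[0,-1,0,0],[0,-1,0,0],[0,-1,0,0],[0,-1,0,0],[0,-1,0,0],[0,-0.5,0,0],[0,-0.5,0,0],[0,0,0,0],[0,0,0,0]])

```text
t: 10.65
eef_pos: [0.5174, -0.0834, 0.0359]
orientation: [0.058, 0.705, 0.056, -0.704]
contact_force: [2.4, -7.0, 0.7]
opening: 0.0004
```

```bash
python3 - <<'E'
from h import *
import cv2
s=arm.observe();print(s["t"],s["eef_pos"],s["contact_force"],s["opening"],toF(s["eef_pos"]))
for n,(a,b,c,d) in(("scene",(190,250,220,300)),):
    im=cv2.cvtColor(arm.get_image(n),cv2.COLOR_RGB2BGR);cv2.imwrite(f"pics/{n}9c.png",cv2.resize(im[a:b,c:d],None,fx=8,fy=8,interpolation=cv2.INTER_CUBIC))
E
```

```text
10.65 [ 0.51744897 -0.08335654  0.03592598] [ 2.37567504 -7.04605332  0.73157438] 0.0003611167579542202 [-50.11616814  79.50538357]
```

View pics/scene9c.png

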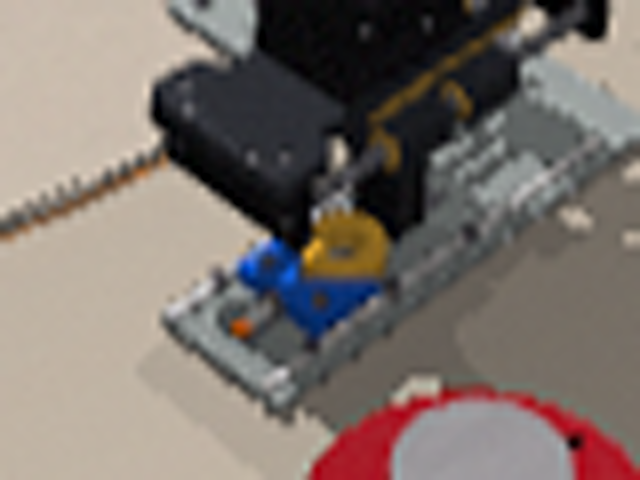

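Request:
send_rows(plan=[[0,-1,0,0],[0,-1,0,0],[0,-1,0,0],[0,-1,0,0],[0,0,0,0],[0,0,0,0],[0,0,0,0],[0,0,0,0],[0,0,0,0],[0,0,0,0]])

```text
t: 11.7
eef_pos: [0.5174, -0.083, 0.0363]
orientation: [0.059, 0.706, 0.054, -0.704]
contact_force: [3.1, -15.0, 1.1]
opening: 0.0003
```

```bash
python3 - <<'E'
from h import *
s=arm.observe();print(s["t"],s["eef_pos"],s["contact_force"],toF(s["eef_pos"]))
E
```

```text
11.7 [ 0.51737705 -0.08296559  0.0362504 ] [  3.09054952 -14.97407401   1.14366976] [-50.12258395  79.90283695]
```

Request:
send_rows(plan=[[0,3,0,0],[0,4,0,0],[0,5,0,0],[0,10,0,0],[0,10,0,0],[-20,0,0,0],[-40,0,0,0],[-40,0,0,0],[-40,20,0,0],[-20,40,0,0]])

```text
t: 12.7
eef_pos: [0.533, -0.1647, 0.1996]
orientation: [0.06, 0.707, 0.06, -0.703]
contact_force: [1.8, -0.3, -0.6]
opening: 0.0002
```

Request:
send_rows(plan=[[0,40,0,0],[0,40,0,0],[0,40,0,0],[0,30,0,0],[0,20,0,0],[0,0,0,0],[0,0,0,0],[0,0,0,0],[0,0,0,0],[0,0,0,0]])

```text
t: 13.7
eef_pos: [0.5591, -0.3335, 0.1958]
orientation: [0.058, 0.705, 0.059, -0.705]
contact_force: [0.3, 0.9, -0.2]
opening: 0.0007
```

```bash
python3 - <<'E'
from h import *
import cv2
s=arm.observe();print(s["t"],s["eef_pos"],s["contact_force"])
for n,(a,b,c,d) in(("scene",(150,250,220,330)),("top",(150,240,215,335))):
    im=cv2.cvtColor(arm.get_image(n),cv2.COLOR_RGB2BGR);cv2.imwrite(f"pics/{n}10.png",im);cv2.imwrite(f"pics/{n}10c.png",cv2.resize(im[a:b,c:d],None,fx=6,fy=6,interpolation=cv2.INTER_CUBIC))
E
```

```text
13.7 [ 0.55907702 -0.33354285  0.19581183] [ 0.32032167  0.93754041 -0.16427908]
```

View pics/scene10c.png

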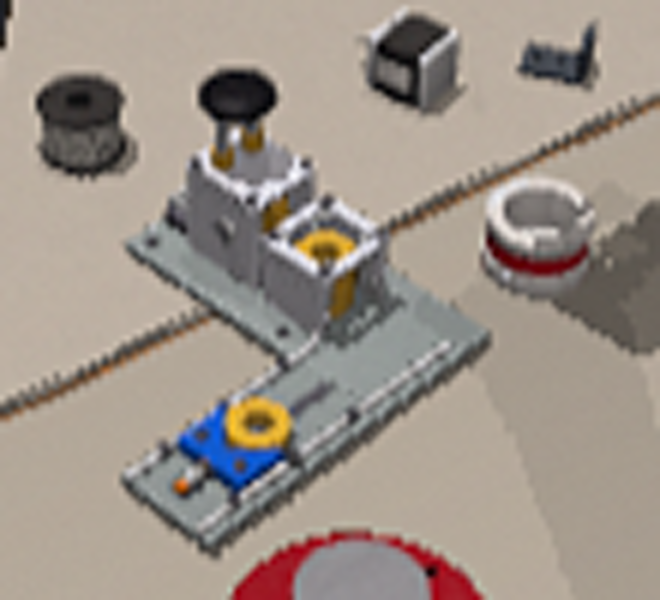

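View pics/top10c.png

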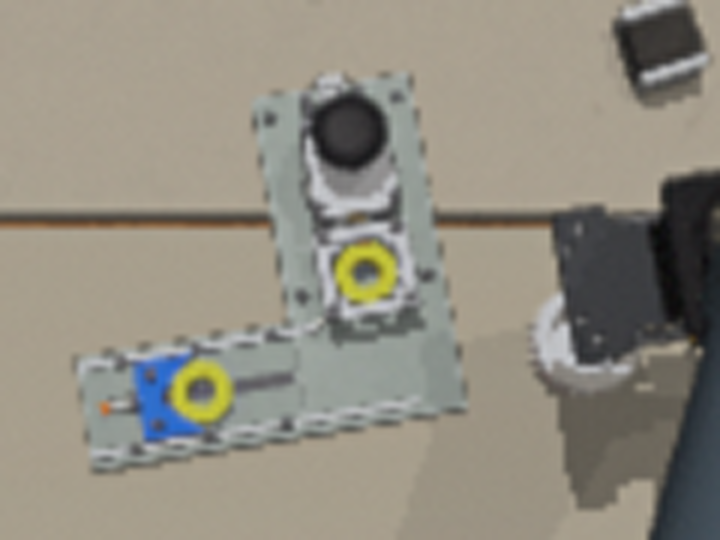

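```bash
python3 - <<'E'
from h import *
print(toF(back("top",(200.5/6-.5+215,391.5/6-.5+150),.024)),toF(back("scene",(258.5/6-.5+220,421.5/6-.5+150),.024)))
print(arm.sign_off())
E
```

```text
[-50.07653337 106.21246253] [-49.60501859 104.87576981]
the job is handed in; nothing more can be done
None
```

I pressed the plunger once to its stop with the closed fingertips and let it spring back. That ejected one ring, which I pushed along the lane with the outside of the closed fingers until it stopped in the V-nest. I then backed off and raised the arm clear. The job is handed in; the last reading before that was 13.7 s of the 38 s allowed.

- **Plunger stroke:** The tip height matched the full 27 mm of travel. The force at the stop was 35 N upward (39 N in total), above the 11 N plus friction needed to reach the bottom.
- **Seating:** Contact force rose from 7 N to 15 N while the tool moved only 0.4 mm further, so the ring was hard against the nest. It stayed put after I backed off.
- **Ring position:** The two cameras put its centre at feeder x about -50 mm and y about 105–106 mm. From the nest's V I had expected x about -51 mm and y about 103–106 mm, so it agrees within the calibration error.
- **Surroundings:** The last pictures show the plunger up and the remaining stack in the magazine, dropped by one. Steel cup 3 was in its place, though the gripper partly hid it from above. I did not check the other bystanders one by one; the arm stayed away from them.
- **Disagreement:** My estimates of the feeder's yaw ranged from about 7 to 10 degrees. That shifts the lane line by under 5 mm over the push, and the rails and V guided the ring anyway.

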